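# True up the end of a plaster casting box with a try square

### The arm

A 6-joint arm with a two-finger parallel gripper is mounted at the origin on the work surface. World frame = base frame: x ahead of the robot, y to its left, z up, the work surface at z = 0. Lengths are in m, angles in rad, forces in N, time in s.
With the tool pointing down it reaches from about 0.4 to 0.925 m from the base axis. Payload 12.5 kg.
Tool frame: the origin (TCP) lies on the centre line of the jaws, within the pads' length; the fingertips stand 22 mm ahead of it and the grasp point (between the pads) lies 3 mm ahead of it; z points along the fingers, y is the line along which they close (so a half turn about z gives the same grasp; the last joint's range is limited). The gripper opens to 95 mm and grips with 3 to 60 N. Pads are 20 mm wide; open, the fingers measure 119 mm over their backs; the gripper's body (75 mm by 180 mm) begins 59 mm behind the grasp point.
Start: joints at [1.146, 0.491, 1.559, -0, 1.092, -0.106], TCP at [0.196, 0.594, 0.237] pointing down, gripper open.
Joint ranges: [-3.1, 3.1], [-0.84, 2.19], [0.05, 2.79], [-1.13, 4.28], [0.06, 2.93], [-2.69, 2.69]. Speed limits (rad/s): [2.22, 2.22, 2.79, 3.14, 3.14, 3.14].

### API

Orientations are given as a unit quaternion [x, y, z, w].
In Python, from workcell import arm, capture, camera_model gives the robot as it stands. The module is installed in compiled form; this text tells all that it offers.
- The arm moves only by the tool jog_arm, never from a script. Its argument "plan" is one flat list of numbers, 7 for each row, row after row: the opening, from -1 (shut) to 1 (fully open), then the shift along the tool's x, y, z in units of 30 mm (1.0 is 30 mm), then the turn, a rotation vector about the tool's x, y, z in degrees. In form: [jaw, dx, dy, dz, wx, wy, wz, jaw, dx, dy, dz, wx, wy, wz, ...]. A call has 1 to 10 rows; each row shifts and turns the commanded pose from where the row before left it, along the tool's axes as they then stand; what a row does not reach is not made up. A row lasts 1/12 s, in which the tool goes at most 41.7 mm and 7.16 degrees, less where a joint would pass 70% of its speed; a pose out of reach is approached as far as the arm can. A call is refused whole if a number of a shift passes 1 or a number of a turn 7.16, either way. A call with a gripper value outside its range is refused whole. The fingers move at their own pace and stop on an object; "squeeze" is the grip in N (left out, the last holds). Time passes only in rows, so rows that do not move let the fingers close. It gives the time, the measured TCP pose, the force, the opening and the grip force at its end, in the units of the state.
- arm.sense(): the state, without advancing time (a new reading comes with each control period).
- capture(name): name is "scene" or "side" or "wrist"; returns the picture (480x640x3 uint8, red, green, blue); there is no depth.
- camera_model(name): a dict with "intrinsics" (3x3 intrinsics, pixels), "rvec" (rotation vector, rad) and "tvec" (3), from world to camera coordinates, as OpenCV has them. Camera axes: x right, y down, z forward; pixel columns grow to the right and rows downward; lengths in m; the calibration is good to about 2 mm. The wrist camera is an equidistant fisheye: a pixel r from the principal point sees the ray r / f radians off the axis. A picture is of the moment at which its call begins: read the wrist's pose just before it. camera_model takes no time and is no camera call; for the wrist camera it gives the pose at the moment of the call.
- arm.close_job(): hands the job in; it is judged then, once.
The state is a dict: "t": time; "q": joint angles; "qd": joint speeds; "joint_efforts": joint torques, N m; "ee_pos": TCP position; "tool_rot": TCP orientation; "contact_force": force on the tool from outside, world axes, zero at the start; "torque": the same for the moment, N m; "width": opening from 0.0 (shut) to 1.0 (fully open); "gripper_force": force on a finger pad.
Only numpy, scipy, OpenCV 4.12 (cv2) and the standard library are available. Lean on these libraries where they do the work, as an engineer would, in place of code of your own. Each camera call takes 0.05 s, during which the arm holds its last target. There are 200 camera calls.

### The job

The pivoting end of the casting box leans in: true it up with the try square. Hold the square by its stock inside the box, press the stock flat down on the bed and slide it outwards until its blade has pushed the leaning end upright and both sit flush, without gaps, keep it pressed lightly against both faces for a second, then draw it back, leave the end standing square and stand the square upright on the bench again, clear of the box. Press gently (the pivot pins are weak), move the end only with the square, and leave the plaster rosette and the other things alone.

Things in the scene. Friction and masses are not known exactly. Their poses are not given: they have to be found in the camera images.
- box: casting box fixed on the bench, its long sides taken off. Origin: centre of its underside; y runs along its length from the fixed end (-y) to the pivoting end (+y), z up. The fixed end is a plywood board 180 mm wide, 15 mm thick, its top 90 mm above the bed, its inner face at y = -155 mm. At x = +-93 mm, y 139 to 173 mm stand steel pivot plates, tops 60 mm above the bench.
- bed: the bed of the box, a white faced board 220 x 340 x 18 mm: its level top lies 18 mm above the bench. Same origin and axes as the box. Between the rosette (up to y = -45 mm) and the pivoting end the bed is free.
- side: the pivoting end: plywood, 180 mm wide, 15 mm thick, from 2 to 90 mm above the bed. Pivots about the box's x axis on stiff pins 8 mm above the bed at its mid-thickness; origin: middle of the pin line (y 155.5, z 26 mm of the box), z up the board. It starts leaning in (top to -y) 4 to 11 degrees, has no stop at upright and stays where left. The pins must not be loaded with more than 30 N.
- side_top (a point): middle of the top inner edge of the pivoting end, 90 mm above the bed when upright; z axis up the board, vertical when square. A push of about 4 N here swings the end; once it stands flush against the square's outer face the pins stop it and the push rises quickly.
- corner (a point): fixed point on the box: middle of the line where the inner face of the pivoting end meets the bed once the end is square (box frame x 0, y 148, z 18 mm). Axes as the box.
- square: joiner's try square standing upright on its stock. Origin: centre of the stock's underside (the sole). Dark wood stock with brass sole 120 mm long (y -60 to 60), 24 mm thick (x), 36 mm high; steel blade 4 mm thick (x), 28 mm wide (y 32 to 60), rising to z = 112 mm. 0.11 to 0.23 kg, centre of mass near y 24, z 40 mm. Grip the stock across its 24 mm, behind the blade, e.g. at y -28.
- heel (a point): the square's outer corner: middle of the edge between its sole and its outer face (square frame x 0, y 60, z 0 mm). The blade's outer edge and the stock's end form that one straight face, at a right angle to the sole. In the box the square's +y points the same way as the box's +y.
- rosette: fragile white plaster rosette fixed on the bed, 104 mm across, 30 mm high, centred at y = -97 mm of the box. Origin: centre of its underside. Leave it untouched.
- tub: white plastic tub with a lid, 72 mm across, 85 mm high, loose; origin: centre of its underside. Leave it alone.
- bowl: dark rubber mixing bowl, 110 mm across, 60 mm high, loose; origin: centre of its underside. Leave it alone.
- longside: one of the box's long sides, lying flat: plywood 300 x 60 x 15 mm with two cross cleats on top, 27 mm high in all, loose; origin: centre of its underside. Leave it alone.
Mind the look-alikes: they are no part of the job. What is shaped like the square but blue, green or turquoise is not meant.

How it is judged:
By the outcome, as a careful person would: the job done as asked, in the order asked, and still so for the second after the job is handed in, with the robot touching nothing.
It also fails if it takes over 72 s, if anything falls off the work surface, if the arm or the gripper's body presses on something with over 40 N, if the wrist force passes 120 N, or if a joint passes its speed limit or range.

## Working session

There is one attempt and no reset: what is moved stays moved. The work goes in short steps, Python scripts to look and compute and a tool call to move; the robot and the scene stay as the last step left them, time stands still between calls to the robot, and variables do not carry over. Pictures are saved under pics/ and viewed, at most 10 in all, crops included, and the job is handed in when it is done.

Besides the shell and the picture viewer there is one more tool, called as name(argument=value, ...) on one line, values as JSON. jog_arm: Moves the arm, as the interface text tells. Its arguments: {"type":"object","properties":{"plan":{"type":"array"},"squeeze":{"type":"number"}},"required":["plan"]}

```bash
mkdir -p pics
python3 - <<'E'
from workcell import arm,capture,camera_model
import cv2,json
for n in("scene","side"):
    cv2.imwrite(f"pics/{n}0.png",capture(n)[:,:,::-1]); m=camera_model(n); print(n,m)
s=arm.sense();print(s)
E
```

```text
scene {'intrinsics': array([[517.93181273,   0.        , 321.46377813],
       [  0.        , 517.93181273, 253.74139562],
       [  0.        ,   0.        ,   1.        ]]), 'rvec': array([ 1.07936007,  2.19354068, -1.20152293]), 'tvec': array([ 0.41770267, -0.12521684,  1.81602871])}
side {'intrinsics': array([[565.89648413,   0.        , 325.12618098],
       [  0.        , 565.89648413, 241.37834041],
       [  0.        ,   0.        ,   1.        ]]), 'rvec': array([ 2.13732473, -0.68207028,  0.33954681]), 'tvec': array([-0.51552529,  0.2596718 ,  1.09268191])}
{'t': 0.1, 'q': array([ 1.14638262e+00,  4.91502536e-01,  1.55935743e+00, -4.70715664e-05,
        1.09171689e+00, -1.05608964e-01]), 'qd': array([-9.61047133e-05, -2.24006213e-03,  3.54242328e-04, -1.02651257e-03,
        1.19816398e-03, -3.47536792e-04]), 'joint_efforts': array([ 2.95417427e-03, -6.13622403e+01, -2.58606845e+01,  6.93398318e-02,
        4.70372743e-02, -7.03092905e-05]), 'ee_pos': array([0.1958126 , 0.5933407 , 0.23612886]), 'tool_rot': array([ 1.58717441e-01,  9.87323924e-01, -4.80391686e-04, -1.08739668e-04]), 'contact_force': array([ 0.31355646, -0.93329131,  0.09162519]), 'torque': array([ 0.04173022,  0.00223293, -0.04219884]), 'gripper_force': 0.0, 'width': 0.9959277411150136}
```

View pics/scene0.png

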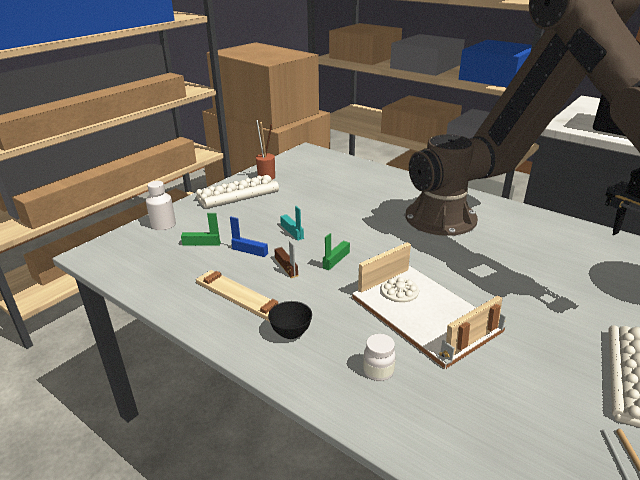

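View pics/side0.png

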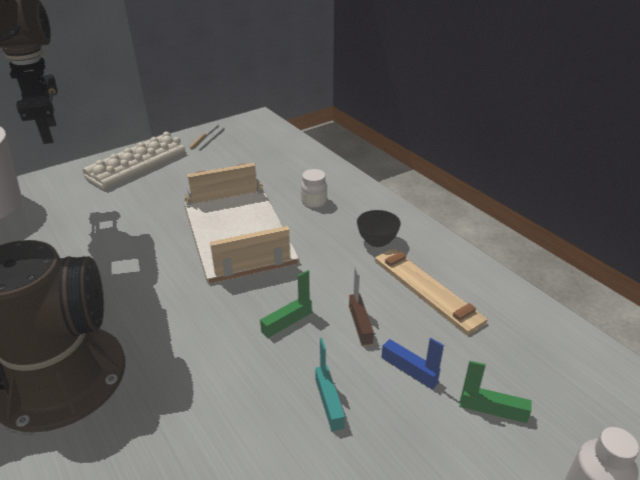

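The dark square with the steel blade is at about (287,260) in scene and (360,312) in side. The box is at (430,305) in scene and (240,225) in side. Next I'll enlarge these areas.

Run:
```python
import cv2,numpy as np
a=cv2.imread("pics/scene0.png");b=cv2.imread("pics/side0.png")
def crop(i,x,y,w,h,s):
    c=cv2.resize(i[y:y+h,x:x+w],None,fx=s,fy=s,interpolation=cv2.INTER_CUBIC)
    for k in range(-(-x//10)*10,x+w,10):cv2.line(c,((k-x)*s,0),((k-x)*s,6),(0,0,255),1);cv2.putText(c,str(k),((k-x)*s,16),0,.33,(0,0,255))
    for k in range(-(-y//10)*10,y+h,10):cv2.line(c,(0,(k-y)*s),(6,(k-y)*s),(0,0,255),1);cv2.putText(c,str(k),(8,(k-y)*s+4),0,.33,(0,0,255))
    return c
cv2.imwrite("pics/sq.png",np.hstack([crop(a,262,230,44,60,9),crop(b,338,260,44,60,9)]) if 0 else np.hstack([crop(a,265,230,45,85,7)[:595],crop(b,335,262,45,85,7)[:595]]))
cv2.imwrite("pics/bx1.png",crop(a,345,238,165,130,4)); cv2.imwrite("pics/bx2.png",crop(b,178,155,130,130,4))
```

```text
(no output)
```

View pics/sq.png

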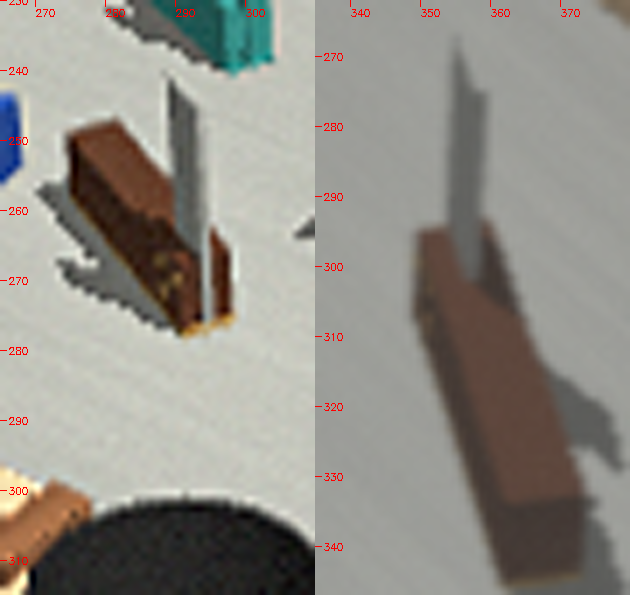

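View pics/bx1.png

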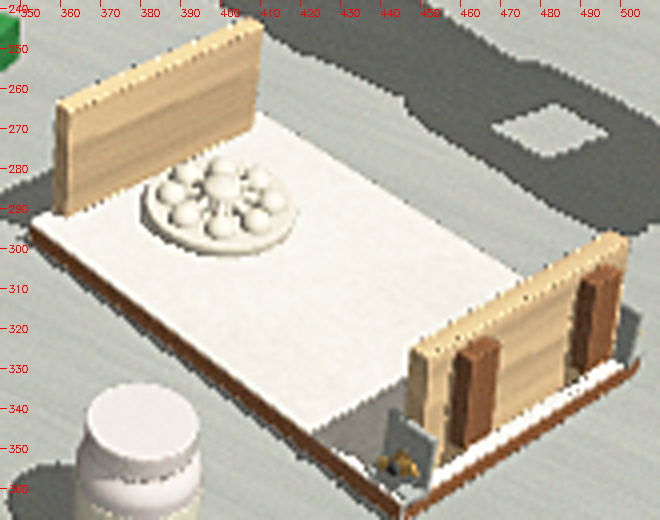

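View pics/bx2.png

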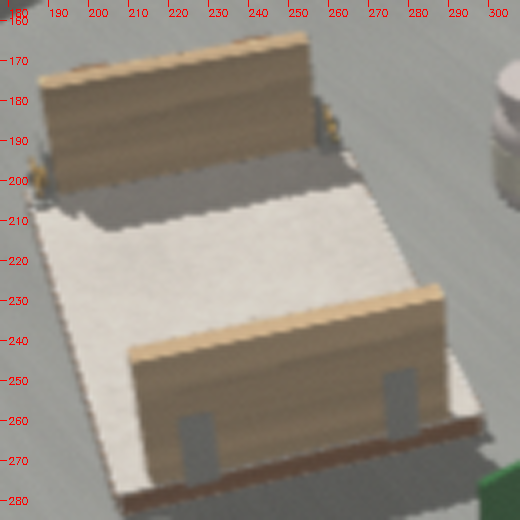

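Square heel end is nearest in scene (sole corners 291.1,277.9 / 298.1,275.3). I read the box corners from the crops too, and now fit the poses.

```bash
cat > fit.py <<'E'
import numpy as np,cv2
from scipy.optimize import least_squares
from scipy.spatial.transform import Rotation as R
from workcell import arm,camera_model
def proj(n,P):
    m=camera_model(n);return cv2.projectPoints(np.float64(P),m['rvec'],m['tvec'],m['intrinsics'],None)[0][:,0]
def place(p,L): 
    L=np.array(L)/1000.; return R.from_euler('z',p[2]).apply(L)+[p[0],p[1],0]
def solve(fn,obs,p0s):
    def res(p): return np.concatenate([(proj(n,fn(p,[o[0] for o in ob]))-[o[1] for o in ob]).ravel() for n,ob in obs.items()])
    return min((least_squares(res,p,loss='soft_l1',x_scale=.1) for p in p0s),key=lambda r:r.cost)
E
cat > f1.py <<'E'
from fit import *
sq={'scene':[((12,60,0),(291.1,277.9)),((-12,60,0),(298.1,275.3)),((12,-60,36),(274.7,249.6)),((-12,-60,36),(281.4,247.1)),((12,-60,0),(275,258.3)),((0,32,112),(288.9,240.7)),((0,60,112),(293,245.4))],
'side':[((-12,-60,0),(361.4,345.6)),((12,-60,0),(372.9,344.1)),((-12,-60,36),(362.1,333.9)),((12,-60,36),(373.3,332.7)),((-12,60,36),(349.7,295.1)),((-12,60,0),(349,307.4)),((12,60,36),(360,293.7)),((0,60,112),(355.3,267.4)),((0,32,112),(359.6,275.1))]}
bx={'scene':[((110,-170,18),(352.5,293.5)),((110,170,18),(446.3,363)),((-110,170,18),(504.5,328.5)),((-110,-170,18),(410.5,266)),((90,-155,108),(363,266.3)),((-90,-155,108),(410.5,244.3)),((90,-155,18),(361.5,291.3))],
'side':[((-110,-170,18),(207.5,279.3)),((110,-170,18),(298,258.8)),((-90,-170,108),(211.8,245.8)),((90,-170,108),(288.8,229.5)),((-90,-155,108),(210.5,242)),((90,-155,108),(288,226.3))]}
y0=[[.6,0,a] for a in (0,1.5,3,4.5)]
for n,o in(('sq',sq),('bx',bx)):
    for c in ('scene','side',None):
        r=solve(place,o if c is None else {c:o[c]},y0);print(n,c,r.x,np.degrees(r.x[2]),r.cost)
    print(r.fun.reshape(-1,2).round(1).tolist()); p=r.x
def tilt(q,L):
    t=np.radians(q[0]);L=np.array(L,float)
    y,z=L[:,1].copy(),L[:,2].copy();L[:,1]=155.5+y*np.cos(t)-z*np.sin(t);L[:,2]=26+z*np.cos(t)+y*np.sin(t);return place(p,L)
to={'scene':[((90,7.5,82),(452,328.5)),((-90,7.5,82),(501.8,298)),((90,-7.5,82),(447.5,325.5)),((-90,-7.5,82),(498,296))],'side':[((-90,-7.5,82),(188,176.7)),((90,-7.5,82),(255,166.3))]}
r=solve(tilt,to,[[6.]]);print(r.x,r.fun.reshape(-1,2).round(1).tolist())
E
python3 f1.py
```

```text
sq scene [ 0.55820137 -0.22983543 -0.43773612] -25.080431998438804 1.2365278166092433
sq side [ 0.56020508 -0.23110244 -0.4367464 ] -25.023725702087493 2.999626656858224
sq None [ 0.55976096 -0.23062982 -0.43468863] -24.90582370739534 5.564922627365178
[[-0.7, 0.7], [-0.3, 1.1], [-1.0, -0.7], [-0.5, -0.2], [-0.6, 0.4], [-0.3, -0.2], [-0.4, -0.3], [-0.2, 1.1], [-0.3, 1.0], [-0.2, 0.5], [0.2, 0.1], [-0.8, -0.9], [-0.5, -1.1], [-0.3, -0.8], [0.2, -0.8], [-1.0, 0.1]]
bx scene [0.50277739 0.20957907 6.00774569] 344.2184726136874 4.246127862186283
bx side [ 0.50472048  0.20613939 -0.26850219] -15.384042295768161 1.3565399396232685
bx None [0.5037122  0.20822864 6.0165284 ] 344.7216849202166 8.442073376789608
[[-0.9, -0.3], [-0.5, 1.1], [0.6, -2.6], [-1.7, -0.1], [-1.2, -0.2], [-0.3, 0.0], [-0.8, 1.9], [-0.8, -0.5], [0.4, -0.8], [-1.2, 0.0], [0.1, -0.2], [-1.2, -0.1], [-1.0, -0.6]]
[3.74356878] [[0.5, -0.6], [0.8, 0.0], [-0.1, -0.7], [-0.6, -0.6], [-0.6, 0.4], [-0.5, -1.0]]
```

```bash
cat > go.py <<'E'
# go.py x y z yaw(deg, tool y axis) n : n equal rows
import sys;from fit import *
def plan(x,y,z,yaw,n):
    s=arm.sense();p0=s['ee_pos'];R0=R.from_quat(s['tool_rot'])
    c,q=np.cos(np.radians(yaw)),np.sin(np.radians(yaw))
    Y=np.array([c,q,0]);Z=np.array([0,0,-1.]);Rt=R.from_matrix(np.c_[np.cross(Y,Z),Y,Z])
    w=(R0.inv()*Rt).as_rotvec(degrees=True)/n
    S=np.zeros((3,3));Rk=R0
    for _ in range(n):S+=Rk.as_matrix();Rk=Rk*R.from_rotvec(w,degrees=True)
    v=np.linalg.solve(S,np.array([x,y,z])-p0)/.03
    print('row',v.round(3),w.round(2),'F',s['contact_force'].round(1),'pos',p0.round(4),'R',R0.as_matrix()[:,1].round(4),R0.as_matrix()[:,2].round(4))
if __name__=='__main__':
    a=list(map(float,sys.argv[1:]));plan(*a[:4],int(a[4]))
E
python3 - <<'E'
from fit import *
def tri(a,b):
    Ps=[]
    for n in('scene','side'):
        m=camera_model(n);Ps.append(m['intrinsics']@np.c_[cv2.Rodrigues(m['rvec'])[0],m['tvec']])
    X=cv2.triangulatePoints(*Ps,np.float64(a),np.float64(b))[:,0];return (X[:3]/X[3]).round(3)
print('green',tri((331,235),(304,274)),'turq',tri((297,207),(322,342)),'blue',tri((235,220),(435,343)),'bowl',tri((291,312),(378,226)),'tub',tri((380,343),(314,178)))
E
python3 go.py .548 -.256 .2 -25 28
```

```text
green [ 0.481 -0.127  0.111] turq [ 0.405 -0.311  0.115] blue [ 0.574 -0.422  0.106] bowl [ 0.766 -0.033  0.058] tub [0.747 0.216 0.079]
row [-1.235 -0.055  0.043] [-0.    0.    3.45] F [ 0.3 -0.9  0.1] pos [0.1958 0.5933 0.2361] R [ 0.3134  0.9496 -0.001 ] [-4.e-04 -9.e-04 -1.e+00]
```

jog_arm(plan=[1, -0.98, -0.04, 0.03, 0, 0, 2.76, 1, -0.98, -0.04, 0.03, 0, 0, 2.76, 1, -0.98, -0.04, 0.03, 0, 0, 2.76, 1, -0.98, -0.04, 0.03, 0, 0, 2.76, 1, -0.98, -0.04, 0.03, 0, 0, 2.76, 1, -0.98, -0.04, 0.03, 0, 0, 2.76, 1, -0.98, -0.04, 0.03, 0, 0, 2.76, 1, -0.98, -0.04, 0.03, 0, 0, 2.76, 1, -0.98, -0.04, 0.03, 0, 0, 2.76, 1, -0.98, -0.04, 0.03, 0, 0, 2.76])

```text
t: 0.93
ee_pos: [0.4412, 0.4337, 0.2272]
tool_rot: [0.391, 0.92, -0.0, -0.0]
contact_force: [-0.3, 0.4, 0.0]
width: 1.004
gripper_force: 0.0
```

jog_arm(plan=[1, -0.98, -0.04, 0.03, 0, 0, 2.76, 1, -0.98, -0.04, 0.03, 0, 0, 2.76, 1, -0.98, -0.04, 0.03, 0, 0, 2.76, 1, -0.98, -0.04, 0.03, 0, 0, 2.76, 1, -0.98, -0.04, 0.03, 0, 0, 2.76, 1, -0.98, -0.04, 0.03, 0, 0, 2.76, 1, -0.98, -0.04, 0.03, 0, 0, 2.76, 1, -0.98, -0.04, 0.03, 0, 0, 2.76, 1, -0.98, -0.04, 0.03, 0, 0, 2.76, 1, -0.98, -0.04, 0.03, 0, 0, 2.76])

```text
t: 1.77
ee_pos: [0.5836, 0.1793, 0.2182]
tool_rot: [0.599, 0.801, -0.0, -0.0]
contact_force: [-0.4, -1.1, -0.1]
width: 1.001
gripper_force: 0.0
```

jog_arm(plan=[1, -0.98, -0.04, 0.03, 0, 0, 2.76, 1, -0.98, -0.04, 0.03, 0, 0, 2.76, 1, -0.98, -0.04, 0.03, 0, 0, 2.76, 1, -0.98, -0.04, 0.03, 0, 0, 2.76, 1, -0.98, -0.04, 0.03, 0, 0, 2.76, 1, -0.98, -0.04, 0.03, 0, 0, 2.76, 1, -0.98, -0.04, 0.03, 0, 0, 2.76, 1, -0.98, -0.04, 0.03, 0, 0, 2.76, 1, -0.98, -0.04, 0.03, 0, 0, 2.76, 1, -0.98, -0.04, 0.03, 0, 0, 2.76])

```text
t: 2.6
ee_pos: [0.5919, -0.112, 0.2092]
tool_rot: [0.773, 0.635, -0.0, -0.0]
contact_force: [1.0, 0.4, 0.1]
width: 1.001
gripper_force: 0.0
```

jog_arm(plan=[1, -0.98, -0.04, 0.03, 0, 0, 2.76, 1, -0.98, -0.04, 0.03, 0, 0, 2.76, 1, -0.98, -0.04, 0.03, 0, 0, 2.76, 1, -0.98, -0.04, 0.03, 0, 0, 2.76, 1, -0.98, -0.04, 0.03, 0, 0, 2.76, 1, 0, 0, 0, 0, 0, 0, 1, 0, 0, 0, 0, 0, 0])

```text
t: 3.18
ee_pos: [0.544, -0.2505, 0.2047]
tool_rot: [0.843, 0.537, -0.0, -0.0]
contact_force: [0.3, -0.3, 0.3]
width: 0.998
gripper_force: 0.0
```

```bash
python3 - <<'E'
from workcell import *
import cv2
m=camera_model('wrist');print(m)
cv2.imwrite("pics/w1.png",capture('wrist')[:,:,::-1])
E
python3 go.py .5485 -.255 .1 -25 10
```

```text
{'intrinsics': array([[371.64829954,   0.        , 319.59961338],
       [  0.        , 371.64829954, 242.88895923],
       [  0.        ,   0.        ,   1.        ]]), 'rvec': array([-2.81359517,  0.62395451,  0.08470066]), 'tvec': array([-0.59906724, -0.01824131,  0.36050538])}
row [-0.011  0.02   0.35 ] [-0.   -0.    0.01] F [ 0.2  0.5 -0.4] pos [ 0.5444 -0.2495  0.2049] R [ 9.071e-01 -4.209e-01 -6.000e-04] [-4.e-04  5.e-04 -1.e+00]
```

View pics/w1.png

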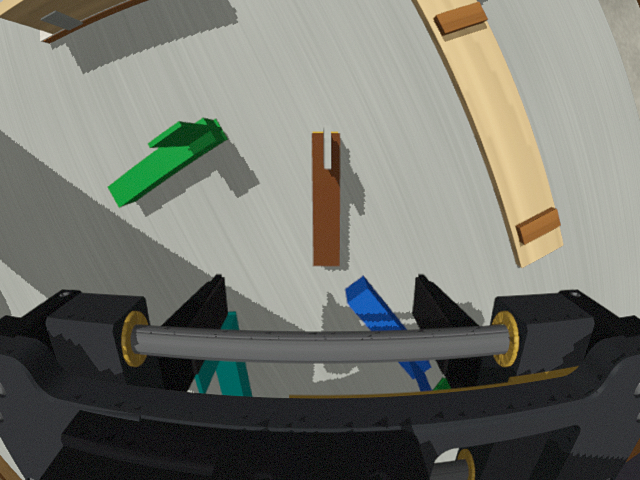

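The wrist view shows the stock top corners at (312.5,133.5), (339.5,133), (339.5,266) and (313.5,266).

```bash
cat >> fit.py <<'E'
def wproj(m,P):
    K=m['intrinsics'];r=cv2.Rodrigues(np.array(m['rvec']))[0]
    c=np.float64(P)@r.T+m['tvec'];h=np.hypot(c[:,0],c[:,1]);th=np.arctan2(h,c[:,2])
    return c[:,:2]/h[:,None]*th[:,None]*K[0,0]+[K[0,2],K[1,2]]
E
python3 - <<'E'
from fit import *
m=camera_model('wrist')
L=[(-12,60,36),(12,60,36),(12,-60,36),(-12,-60,36)];o=np.array([(312.5,133.5),(339.5,133),(339.5,266),(313.5,266)])
r=least_squares(lambda p:(wproj(m,place(p,L))-o).ravel(),[.56,-.23,-.43]);print(r.x,np.degrees(r.x[2]),r.fun.round(1))
p=r.x;g=place(p,[(0,-27,0)])[0];print(g)
import go;go.plan(g[0],g[1],.1,np.degrees(p[2]),4);go.plan(g[0],g[1],.028,np.degrees(p[2]),8)
E
```

```text
[ 0.56033745 -0.22964875 -0.42766666] -24.503494653466646 [-0.8 -1.8  0.8 -1.4  0.4  1.7 -0.3  1.9]
[ 0.54913924 -0.25421703  0.        ]
row [-0.02   0.052  0.874] [-0.01 -0.   -0.1 ] F [ 0.2  0.5 -0.4] pos [ 0.5444 -0.2495  0.2049] R [ 9.071e-01 -4.209e-01 -6.000e-04] [-4.e-04  5.e-04 -1.e+00]
row [-0.01   0.026  0.737] [-0.   -0.   -0.05] F [ 0.2  0.5 -0.4] pos [ 0.5444 -0.2495  0.2049] R [ 9.071e-01 -4.209e-01 -6.000e-04] [-4.e-04  5.e-04 -1.e+00]
```

jog_arm(plan=[1, -0.04, 0.1, 0.8, 0, 0, -0.2, 1, -0.04, 0.1, 0.8, 0, 0, -0.2, 1, 0, 0, 0.8, 0, 0, 0, 1, 0, 0, 0.8, 0, 0, 0, 1, 0, 0, 0.8, 0, 0, 0, 1, 0, 0, 0.8, 0, 0, 0, 1, 0, 0, 0.7, 0, 0, 0, 1, 0, 0, 0.4, 0, 0, 0, 1, 0, 0, 0, 0, 0, 0])

```text
t: 3.98
ee_pos: [0.5486, -0.2526, 0.0258]
tool_rot: [0.84, 0.542, -0.001, -0.002]
contact_force: [-0.7, 0.5, 0.8]
width: 0.998
gripper_force: 0.0
```

jog_arm(plan=[-1, 0, 0, 0, 0, 0, 0, -1, 0, 0, 0, 0, 0, 0, -1, 0, 0, 0, 0, 0, 0, -1, 0, 0, 0, 0, 0, 0, -1, 0, 0, 0, 0, 0, 0, -1, 0, 0, 0, 0, 0, 0, -1, 0, 0, 0, 0, 0, 0, -1, 0, 0, 0, 0, 0, 0, -1, 0, 0, 0, 0, 0, 0], squeeze=40)

```text
t: 4.73
ee_pos: [0.5491, -0.2541, 0.0282]
tool_rot: [0.841, 0.541, 0.0, -0.0]
contact_force: [0.7, 0.6, 0.4]
width: 0.426
gripper_force: 0.0
```

Run:
```python
from workcell import *
import cv2
s=arm.sense();print(s['contact_force'].round(2),s['torque'].round(3),s['ee_pos'],s['width'],s['gripper_force'])
cv2.imwrite("pics/w2.png",capture('wrist')[:,:,::-1])
```

```text
[0.71 0.6  0.45] [-0.084  0.079  0.05 ] [ 0.54906553 -0.2541193   0.02815014] 0.4262694170554855 0.0
```

jog_arm(plan=[-1, 0, 0, 0, 0, 0, 0, -1, 0, 0, 0, 0, 0, 0, -1, 0, 0, 0, 0, 0, 0, -1, 0, 0, 0, 0, 0, 0, -1, 0, 0, 0, 0, 0, 0, -1, 0, 0, 0, 0, 0, 0])

```text
t: 5.28
ee_pos: [0.549, -0.2541, 0.0281]
tool_rot: [0.841, 0.541, -0.0, -0.0]
contact_force: [-0.7, 0.3, 0.0]
width: 0.253
gripper_force: 40.0
```

Run:
```python
from workcell import *
import cv2
s=arm.sense();print(s['contact_force'].round(2),s['torque'].round(3),s['ee_pos'],s['width'],s['gripper_force'])
cv2.imwrite("pics/w3.png",capture('wrist')[:,:,::-1])
```

```text
[-0.7   0.27  0.01] [-0.13   0.159 -0.001] [ 0.54900187 -0.25405974  0.02805485] 0.25288403744053695 39.98349666595459
```

View pics/w3.png

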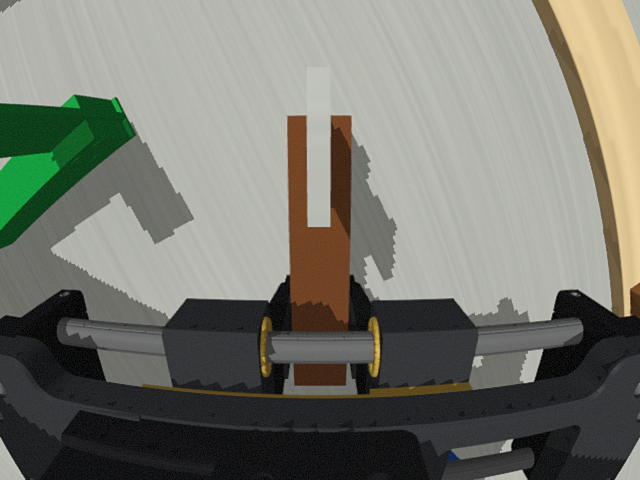

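The square is held centrally between the pads, its heel end at row 116. Now I lift it.

jog_arm(plan=[-1, 0, 0, -0.4, 0, 0, 0, -1, 0, 0, -0.7, 0, 0, 0, -1, 0, 0, -0.8, 0, 0, 0, -1, 0, 0, -0.8, 0, 0, 0, -1, 0, 0, -0.8, 0, 0, 0, -1, 0, 0, -0.8, 0, 0, 0, -1, 0, 0, -0.7, 0, 0, 0, -1, 0, 0, -0.4, 0, 0, 0, -1, 0, 0, 0, 0, 0, 0])

```text
t: 6.08
ee_pos: [0.5498, -0.2545, 0.1937]
tool_rot: [0.841, 0.541, 0.001, 0.002]
contact_force: [1.1, -0.2, -1.5]
width: 0.246
gripper_force: 40.0
```

```bash
python3 go.py .5085 .2256 .19 -15.3 26
python3 - <<'E'
from workcell import *
import cv2
s=arm.sense();print(s['contact_force'].round(2),s['torque'].round(3),s['width'],s['gripper_force'])
a=cv2.imread('pics/w3.png');b=capture('wrist')[:,:,::-1]
print(cv2.phaseCorrelate(a[60:230,270:360].mean(2).copy(),b[60:230,270:360].mean(2).copy()))
E
```

```text
row [ 0.561 -0.261  0.004] [ 0.01  0.   -0.35] F [ 1.1 -0.2 -1.5] pos [ 0.5498 -0.2545  0.1937] R [ 0.9102 -0.414   0.005 ] [ 0.0043 -0.0025 -1.    ]
[ 1.11 -0.23 -1.49] [-0.157  0.054  0.007] 0.24633924890563738 39.982895851135254
((-0.13593041320029897, -0.12038082181936716), 0.7914821670583473)
```

jog_arm(plan=[-1, 0.4, -0.2, 0, 0, 0, -0.4, -1, 0.73, -0.34, 0, 0, 0, -0.46, -1, 0.73, -0.34, 0, 0, 0, -0.46, -1, 0.73, -0.34, 0, 0, 0, -0.46, -1, 0.73, -0.34, 0, 0, 0, -0.46, -1, 0.73, -0.34, 0, 0, 0, -0.46, -1, 0.73, -0.34, 0, 0, 0, -0.46, -1, 0.73, -0.34, 0, 0, 0, -0.46, -1, 0.73, -0.34, 0, 0, 0, -0.46, -1, 0.73, -0.34, 0, 0, 0, -0.46])

```text
t: 6.97
ee_pos: [0.5371, -0.0217, 0.1889]
tool_rot: [0.819, 0.574, -0.001, -0.001]
contact_force: [0.4, 0.7, -1.7]
width: 0.247
gripper_force: 40.0
```

jog_arm(plan=[-1, 0.73, -0.34, 0, 0, 0, -0.46, -1, 0.73, -0.34, 0, 0, 0, -0.46, -1, 0.73, -0.34, 0, 0, 0, -0.46, -1, 0.73, -0.34, 0, 0, 0, -0.46, -1, 0.73, -0.34, 0, 0, 0, -0.46, -1, 0.73, -0.34, 0, 0, 0, -0.46, -1, 0.73, -0.34, 0, 0, 0, -0.46, -1, 0.73, -0.34, 0, 0, 0, -0.46, -1, 0.73, -0.34, 0, 0, 0, -0.46, -1, 0.4, -0.2, 0, 0, 0, -0.4])

```text
t: 7.8
ee_pos: [0.5081, 0.2077, 0.189]
tool_rot: [0.795, 0.607, -0.001, -0.001]
contact_force: [0.2, 0.2, -1.7]
width: 0.252
gripper_force: 40.0
```

jog_arm(plan=[-1, 0, 0, 0, 0, 0, 0, -1, 0, 0, 0, 0, 0, 0])

```text
t: 7.97
ee_pos: [0.5089, 0.2057, 0.1894]
tool_rot: [0.795, 0.607, -0.001, -0.0]
contact_force: [-0.6, -0.8, -2.7]
width: 0.252
gripper_force: 40.0
```

```bash
python3 go.py .5085 .2256 .19 -15.3 1
python3 - <<'E'
from workcell import *
import cv2,pickle
m=camera_model('wrist');pickle.dump(m,open('wm.pkl','wb'))
cv2.imwrite("pics/w4.png",capture('wrist')[:,:,::-1])
E
```

```text
row [ 0.635 -0.188 -0.019] [-0.07  0.04  0.01] F [-0.6 -0.8 -2.7] pos [0.5089 0.2057 0.1894] R [ 0.9646 -0.2637 -0.0011] [-1.3e-03 -4.0e-04 -1.0e+00]
```

View pics/w4.png

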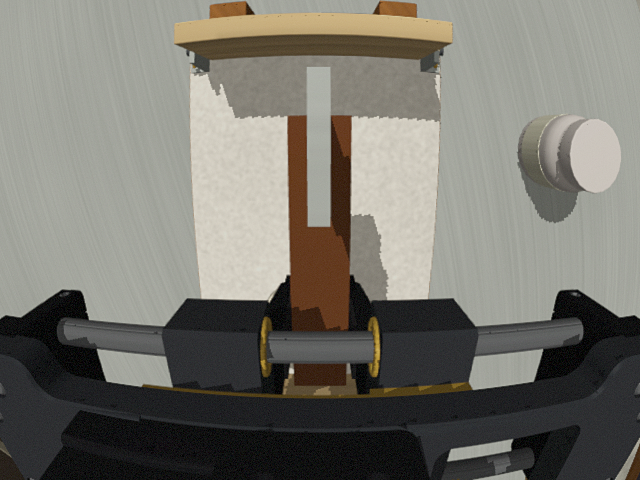

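Run:
```python
from fit import *;import pickle
m=pickle.load(open('wm.pkl','rb'));g=cv2.GaussianBlur(cv2.imread('pics/w4.png'),(3,3),0).astype(float).mean(2)
L=[];Rr=[]
for r in range(125,290,15):
    d=np.diff(g[r]);L.append((182+d[182:215].argmax(),r));Rr.append((415+d[415:455].argmin(),r))
print(L,Rr)
o=np.array(L+Rr,float)+[.5,0];n=len(L);c=np.array([(180,43.5),(451,43)])
def res(v):
    p=[v[0],.2082,v[1]];ys=v[4:]
    P=[(-110 if i<n else 110,ys[i]*1000,18) for i in range(2*n)]
    Q=[(-90,v[2]*1000,107),(90,v[2]*1000,107)]
    return np.r_[(wproj(m,place(p,P))-o).ravel(),(wproj(m,place(p,Q))-c).ravel()]
r=least_squares(res,np.r_[.504,-.267,.14,0,np.tile(np.linspace(.1,0,n),2)],loss='soft_l1')
print(r.x[:3],np.degrees(r.x[1]),r.fun[-4:].round(1),np.abs(r.fun).max())
from workcell import arm
# hand: stock end at z (TCP-.028+.036)
s=arm.sense();T=s['ee_pos'];Rm=R.from_quat(s['tool_rot']).as_matrix()
o2=np.array([(288,116),(351,116)])
f=lambda v:(wproj(m,[T+Rm@[v[0],v[1]-.012,-.008],T+Rm@[v[0],v[1]+.012,-.008]])-o2).ravel()
q=least_squares(f,[.087,0]);print('hand',q.x,q.fun)
```

```text
[(np.int64(189), 125), (np.int64(190), 140), (np.int64(190), 155), (np.int64(190), 170), (np.int64(191), 185), (np.int64(192), 200), (np.int64(193), 215), (np.int64(194), 230), (np.int64(195), 245), (np.int64(197), 260), (np.int64(198), 275)] [(np.int64(438), 125), (np.int64(438), 140), (np.int64(437), 155), (np.int64(437), 170), (np.int64(436), 185), (np.int64(435), 200), (np.int64(434), 215), (np.int64(433), 230), (np.int64(432), 245), (np.int64(430), 260), (np.int64(429), 275)]
[ 0.50395673 -0.27276612  0.14292776] -15.628347672996457 [-7.6  0.   1.9 -0.1] 7.56481645127306
hand [ 0.08493668 -0.0001638 ] [-1.02037716 -0.01578092  1.01939264  0.02258119]
```

jog_arm(plan=[-1, 0.32, -0.09, 0, 0, 0, 0.1, -1, 0.32, -0.09, 0, 0, 0, 0.1, -1, 0, 0, 0.6, 0, 0, 0, -1, 0, 0, 0.8, 0, 0, 0, -1, 0, 0, 0.8, 0, 0, 0, -1, 0, 0, 0.8, 0, 0, 0, -1, 0, 0, 0.8, 0, 0, 0, -1, 0, 0, 0.4, 0, 0, 0, -1, 0, 0, 0.2, 0, 0, 0, -1, 0, 0, 0, 0, 0, 0])

```text
t: 8.85
ee_pos: [0.5093, 0.2254, 0.057]
tool_rot: [0.797, 0.604, -0.001, -0.0]
contact_force: [0.4, 0.4, -1.3]
width: 0.249
gripper_force: 40.0
```

jog_arm(plan=[-1, 0, 0, 0, 0, 0, 0, -1, 0, 0, 0.1, 0, 0, 0, -1, 0, 0, 0.1, 0, 0, 0, -1, 0, 0, 0, 0, 0, 0, -1, 0, 0, 0, 0, 0, 0])

```text
t: 9.27
ee_pos: [0.5096, 0.2254, 0.0524]
tool_rot: [0.796, 0.605, 0.0, 0.0]
contact_force: [-0.1, -0.3, -1.8]
width: 0.25
gripper_force: 40.0
```

```bash
python3 go.py .509 .2246 .046 -15.5 1
```

```text
row [-0.032 -0.011  0.214] [ 0.02 -0.02 -0.09] F [-0.1 -0.3 -1.8] pos [0.5096 0.2254 0.0524] R [ 9.632e-01 -2.687e-01  4.000e-04] [ 5.e-04  2.e-04 -1.e+00]
```

jog_arm(plan=[-1, 0, 0, 0.09, 0, 0, 0, -1, 0, 0, 0.07, 0, 0, 0, -1, 0, 0, 0.04, 0, 0, 0, -1, 0, 0, 0, 0, 0, 0, -1, 0, 0, 0, 0, 0, 0])

```text
t: 9.68
ee_pos: [0.5095, 0.2254, 0.0461]
tool_rot: [0.796, 0.605, 0.0, -0.0]
contact_force: [-0.3, -0.1, -0.5]
width: 0.246
gripper_force: 40.0
```

jog_arm(plan=[-1, 0, 0, 0.02, 0, 0, 0, -1, 0, 0, 0.02, 0, 0, 0, -1, 0, 0, 0, 0, 0, 0, -1, 0, 0, 0, 0, 0, 0])

```text
t: 10.02
ee_pos: [0.5095, 0.2254, 0.046]
tool_rot: [0.796, 0.605, 0.0, 0.0]
contact_force: [-4.1, -2.7, 13.3]
width: 0.253
gripper_force: 40.0
```

jog_arm(plan=[-1, 0, 0, -0.015, 0, 0, 0, -1, 0.15, 0, 0, 0, 0, 0, -1, 0.15, 0, 0, 0, 0, 0, -1, 0.15, 0, 0, 0, 0, 0, -1, 0.15, 0, 0, 0, 0, 0, -1, 0.15, 0, 0, 0, 0, 0, -1, 0.15, 0, 0, 0, 0, 0, -1, 0.1, 0, 0, 0, 0, 0, -1, 0, 0, 0, 0, 0, 0, -1, 0, 0, 0, 0, 0, 0])

```text
t: 10.85
ee_pos: [0.5178, 0.2544, 0.046]
tool_rot: [0.796, 0.605, 0.0, 0.0]
contact_force: [-2.0, -2.0, 7.8]
width: 0.251
gripper_force: 40.0
```

```bash
cat > st.py <<'E'
from fit import *
s=arm.sense();Rm=R.from_quat(s['tool_rot']).as_matrix()
b=np.radians(-15.55);d=s['ee_pos'][:2]-[.504,.2082]
print('t',round(s['t'],2),'box xy',(1000*np.array([d@[np.cos(b),np.sin(b)],d@[-np.sin(b),np.cos(b)]])).round(1),'z',(s['ee_pos'][2]*1000).round(1),'Ftool',(Rm.T@s['contact_force']).round(1),'Mtool',(Rm.T@s['torque']).round(2),'Ry',Rm[:,1].round(4),'Rz',Rm[:,2].round(4))
E
python3 st.py
```

```text
t 10.85 box xy [ 0.9 48.2] z 46.0 Ftool [-2.5 -1.4 -7.8] Mtool [ 0.33 -0.48 -0.02] Ry [ 9.633e-01 -2.686e-01  7.000e-04] Rz [ 8.e-04  2.e-04 -1.e+00]
```

jog_arm(plan=[-1, 0.05, 0, 0, 0, 0, 0, -1, 0.05, 0, 0, 0, 0, 0, -1, 0.05, 0, 0, 0, 0, 0, -1, 0.05, 0, 0, 0, 0, 0, -1, 0.05, 0, 0, 0, 0, 0, -1, 0.05, 0, 0, 0, 0, 0, -1, 0, 0, 0, 0, 0, 0])

```text
t: 11.43
ee_pos: [0.5199, 0.2623, 0.046]
tool_rot: [0.796, 0.605, -0.0, 0.0]
contact_force: [-2.6, -8.2, 10.5]
width: 0.249
gripper_force: 40.0
```

```bash
python3 st.py
```

```text
t 11.43 box xy [ 0.9 56.4] z 46.0 Ftool [ -8.6  -0.3 -10.5] Mtool [ 0.17 -1.4   0.02] Ry [ 0.9633 -0.2686 -0.    ] Rz [-3.e-04 -9.e-04 -1.e+00]
```

jog_arm(plan=[-1, 0, 0, 0.02, 0, 0, 0, -1, 0.03, 0, 0, 0, 0, 0, -1, 0.03, 0, 0, 0, 0, 0, -1, 0.03, 0, 0, 0, 0, 0, -1, 0, 0, 0, 0, 0, 0], squeeze=60)

```text
t: 11.85
ee_pos: [0.5206, 0.2642, 0.046]
tool_rot: [0.796, 0.605, -0.001, 0.0]
contact_force: [-4.5, -14.2, 18.7]
width: 0.253
gripper_force: 60.0
```

```bash
cat >> st.py <<'E'
from workcell import capture
import cv2,sys
b=capture('wrist')[:,:,::-1].copy()
if len(sys.argv)>1:cv2.imwrite(sys.argv[1],b)
a=cv2.imread('pics/w4.png')
g=lambda i:i.astype(float).mean(2)
A,B=g(a),g(b)
# stock heel end row and blade base row (down the image), subpixel edges
sub=lambda I,c0,c1,r0,r1:(lambda d:r0+(d*np.arange(len(d))).sum()/d.sum())(np.abs(np.diff(I[r0:r1,c0:c1].mean(1)))**2)
for I in(A,B):print('stock end',sub(I,290,304,106,126).round(2),'blade back',sub(I,310,328,215,240).round(2),'blade tip',sub(I,310,328,58,76).round(2))
E
python3 st.py pics/w5.png
```

```text
t 11.85 box xy [ 1.  58.4] z 46.0 Ftool [-14.9  -0.5 -18.6] Mtool [ 0.16 -2.41 -0.06] Ry [ 9.633e-01 -2.686e-01 -1.000e-04] Rz [-6.0e-04 -1.6e-03 -1.0e+00]
stock end 114.55 blade back 225.91 blade tip 65.96
stock end 112.2 blade back 227.66 blade tip 67.15
```

jog_arm(plan=[-1, 0.02, 0, 0, 0, 0, 0, -1, 0, 0, 0, 0, 0, 0])

```text
t: 12.07
ee_pos: [0.5207, 0.2647, 0.046]
tool_rot: [0.796, 0.605, -0.001, 0.0]
contact_force: [-5.2, -15.7, 19.2]
width: 0.251
gripper_force: 60.0
```

```bash
python3 st.py
python3 - <<'E'
from fit import *
from workcell import capture
import cv2
b=cv2.imread('pics/side0.png').astype(float).mean(2);n=capture('side')[:,:,::-1].copy();cv2.imwrite('pics/side1.png',n);n=n.astype(float).mean(2)
# board top band row shift by column in side view
for c in range(196,250,9):
    r0=int(176.7-(c-188)*.155)-12
    A=b[r0:r0+26,c:c+3].mean(1);B=n[r0:r0+26,c:c+3].mean(1)
    print(c,r0,A[4:22].round(0).astype(int).tolist(),B[4:22].round(0).astype(int).tolist())
E
```

```text
t 12.07 box xy [ 0.9 58.9] z 46.0 Ftool [-16.6  -0.8 -19.1] Mtool [ 0.1  -2.52  0.02] Ry [ 9.633e-01 -2.686e-01 -1.000e-04] Rz [-6.0e-04 -1.6e-03 -1.0e+00]
stock end 114.55 blade back 225.91 blade tip 65.96
stock end 111.96 blade back 227.65 blade tip 66.98
196 163 [154, 154, 155, 153, 144, 136, 163, 163, 151, 102, 92, 95, 96, 97, 98, 99, 101, 102] [163, 162, 162, 158, 142, 133, 76, 63, 64, 63, 64, 63, 64, 63, 63, 64, 64, 66]
205 162 [156, 156, 157, 158, 159, 163, 164, 150, 106, 92, 94, 96, 97, 99, 99, 101, 102, 103] [80, 83, 87, 95, 97, 99, 93, 66, 57, 58, 61, 61, 62, 62, 63, 63, 62, 59]
214 160 [157, 156, 156, 156, 157, 160, 167, 160, 136, 98, 94, 96, 98, 98, 99, 101, 103, 103] [45, 45, 44, 45, 46, 45, 46, 46, 46, 46, 46, 46, 46, 46, 47, 46, 47, 49]
223 159 [157, 158, 157, 158, 158, 162, 165, 151, 104, 95, 96, 98, 99, 100, 102, 102, 103, 100] [44, 44, 44, 45, 46, 48, 45, 45, 45, 46, 46, 47, 46, 45, 47, 46, 46, 47]
232 157 [156, 155, 156, 156, 157, 162, 167, 158, 129, 99, 97, 99, 99, 100, 101, 102, 103, 102] [49, 51, 55, 52, 51, 50, 49, 45, 45, 45, 46, 47, 46, 46, 46, 47, 46, 49]
241 156 [152, 153, 152, 147, 136, 169, 167, 153, 103, 96, 98, 100, 100, 102, 102, 103, 103, 99] [160, 160, 159, 153, 158, 171, 144, 77, 53, 51, 58, 79, 100, 102, 96, 74, 53, 51]
```

Run:
```python
from workcell import capture
import cv2,numpy as np
n=capture('scene')[:,:,::-1].copy();cv2.imwrite('pics/scene1.png',n);s=cv2.imread('pics/side1.png');w=cv2.imread('pics/w5.png');a=cv2.imread('pics/scene0.png')
c=lambda i,x,y,w,h,k:cv2.resize(i[y:y+h,x:x+w],None,fx=k,fy=k,interpolation=cv2.INTER_CUBIC)
top=np.hstack([c(a,435,290,80,60,5),c(n,435,290,80,60,5)])
cv2.imwrite('pics/cmp.png',np.vstack([top,np.hstack([c(s,178,150,100,75,4),c(w,170,0,300,225,4/3.)])])[:600])
```

View pics/cmp.png

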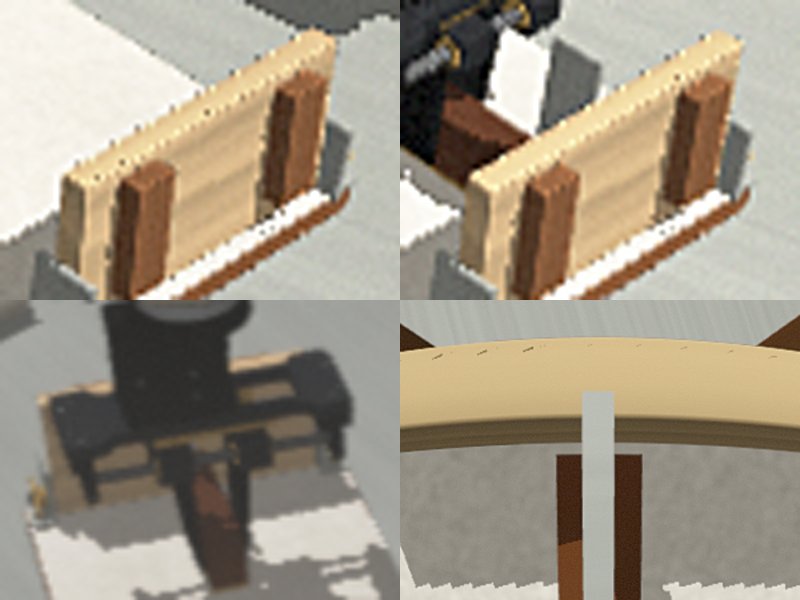

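The end is partly up. In the wrist view, the gap between the stock end and the foot of the end can be measured, so I do that numerically.

```bash
cat > gap.py <<'E'
from fit import *
from workcell import capture
import sys
s=arm.sense();m=camera_model('wrist');I=capture('wrist')[:,:,::-1].astype(float)
T=s['ee_pos'];Rm=R.from_quat(s['tool_rot']).as_matrix()
g=cv2.GaussianBlur(I.mean(2).astype(np.float32),(1,1),0)
def yat(px,row,z): # tool-x coordinate of point at col px,row and height z
    f=lambda v:(wproj(m,[[*(T+Rm@[v[0],v[1],0])[:2],z]])[0]-[px,row])
    return least_squares(f,[.08,0]).x[0]*1000
for c in (250,275,300,340,365,390):
    col=I[60:135,c-2:c+3].mean(1).mean(1)
    if c in(275,): print(col.round(0).astype(int).tolist())
    d=np.diff(col);k=60+d[:45].argmin()+.5; 
    print(c,'top row',k,'y',round(yat(c,k,.1075),1),'edges',[(60+i,int(d[i])) for i in np.where(np.abs(d)>9)[0]])
if len(sys.argv)>1:
  for a in sys.argv[1:]:
    c,r,z=map(float,a.split(','));print(a,round(yat(c,r,z),2))
E
python3 gap.py 300,114.5,.054 345,114.5,.054 319,66,.130 275,109,.020
```

```text
250 top row 89.5 y 86.9 edges [(np.int64(86), -15), (np.int64(87), -21), (np.int64(88), -22), (np.int64(89), -25), (np.int64(90), -10), (np.int64(108), 20), (np.int64(109), 49)]
[179, 179, 179, 178, 179, 178, 177, 177, 176, 176, 175, 174, 173, 173, 172, 172, 171, 170, 170, 169, 169, 169, 167, 168, 166, 162, 144, 125, 102, 74, 66, 67, 71, 72, 72, 73, 75, 76, 79, 77, 71, 69, 74, 73, 73, 78, 76, 69, 86, 143, 141, 138, 138, 137, 139, 139, 139, 139, 139, 139, 140, 140, 141, 140, 140, 140, 140, 142, 140, 141, 140, 140, 141, 140, 140]
275 top row 88.5 y 86.9 edges [(np.int64(85), -17), (np.int64(86), -19), (np.int64(87), -23), (np.int64(88), -27), (np.int64(107), 16), (np.int64(108), 56)]
300 top row 87.5 y 87.0 edges [(np.int64(84), -18), (np.int64(85), -17), (np.int64(86), -20), (np.int64(87), -24), (np.int64(88), -16), (np.int64(107), 49), (np.int64(108), 17), (np.int64(114), -34), (np.int64(115), -52), (np.int64(116), -19)]
340 top row 87.5 y 87.0 edges [(np.int64(84), -18), (np.int64(85), -19), (np.int64(86), -20), (np.int64(87), -22), (np.int64(88), -18), (np.int64(107), 50), (np.int64(108), 18), (np.int64(114), -33), (np.int64(115), -53), (np.int64(116), -22)]
365 top row 88.5 y 86.9 edges [(np.int64(85), -18), (np.int64(86), -19), (np.int64(87), -21), (np.int64(88), -25), (np.int64(107), 15), (np.int64(108), 62)]
390 top row 89.5 y 86.9 edges [(np.int64(86), -17), (np.int64(87), -20), (np.int64(88), -21), (np.int64(89), -28), (np.int64(108), 23), (np.int64(109), 53)]
300,114.5,.054 84.95
345,114.5,.054 84.97
319,66,.130 87.34
275,109,.020 90.47
```

jog_arm(plan=[-1, 0, 0, -0.015, 0, 0, 0, -1, 0.03, 0, 0, 0, 0, 0, -1, 0.03, 0, 0, 0, 0, 0, -1, 0.03, 0, 0, 0, 0, 0])

```text
t: 12.6
ee_pos: [0.5215, 0.2677, 0.046]
tool_rot: [0.796, 0.605, -0.001, 0.0]
contact_force: [-2.7, -13.2, 12.0]
width: 0.25
gripper_force: 60.0
```

```bash
python3 st.py|head -1; python3 gap.py|grep -E "^(275|300|365)"
```

```text
t 12.6 box xy [ 0.9 62. ] z 46.0 Ftool [-13.4   0.9 -12. ] Mtool [ 0.07 -1.99 -0.04] Ry [ 9.632e-01 -2.687e-01 -2.000e-04] Rz [-5.0e-04 -1.3e-03 -1.0e+00]
275 top row 87.5 y 87.1 edges [(np.int64(84), -18), (np.int64(85), -19), (np.int64(86), -21), (np.int64(87), -26), (np.int64(114), 15), (np.int64(115), 36), (np.int64(116), 18)]
300 top row 86.5 y 87.2 edges [(np.int64(83), -18), (np.int64(84), -18), (np.int64(85), -20), (np.int64(86), -22), (np.int64(87), -20), (np.int64(114), -10), (np.int64(115), -19)]
365 top row 87.5 y 87.1 edges [(np.int64(84), -20), (np.int64(85), -17), (np.int64(86), -21), (np.int64(87), -26), (np.int64(114), 23), (np.int64(115), 40)]
```

jog_arm(plan=[-1, 0.025, 0, 0, 0, 0, 0, -1, 0.025, 0, 0, 0, 0, 0, -1, 0.02, 0, 0, 0, 0, 0])

```text
t: 12.95
ee_pos: [0.5215, 0.2681, 0.046]
tool_rot: [0.796, 0.605, -0.002, 0.001]
contact_force: [-4.6, -28.1, 18.4]
width: 0.251
gripper_force: 60.0
```

```bash
python3 st.py|head -1; python3 gap.py|grep -E "^(275|300|365)"
```

```text
t 12.95 box xy [ 0.8 62.4] z 46.0 Ftool [-28.4   3.1 -18.3] Mtool [-0.72 -4.3  -0.  ] Ry [ 0.9633 -0.2683 -0.0014] Rz [-0.0025 -0.0037 -1.    ]
275 top row 88.5 y 87.0 edges [(np.int64(85), -17), (np.int64(86), -18), (np.int64(87), -21), (np.int64(88), -25), (np.int64(89), -16), (np.int64(115), 36), (np.int64(116), 26)]
300 top row 87.5 y 87.1 edges [(np.int64(84), -16), (np.int64(85), -17), (np.int64(86), -19), (np.int64(87), -23), (np.int64(88), -19), (np.int64(115), -24)]
365 top row 88.5 y 87.0 edges [(np.int64(85), -17), (np.int64(86), -18), (np.int64(87), -20), (np.int64(88), -28), (np.int64(89), -10), (np.int64(115), 38), (np.int64(116), 28)]
```

jog_arm(plan=[-1, -0.035, 0, 0, 0, 0, 0, -1, 0, 0, 0, 0, 0, 0])

```text
t: 13.22
ee_pos: [0.5215, 0.2679, 0.046]
tool_rot: [0.796, 0.605, -0.001, 0.0]
contact_force: [-4.0, -16.7, 15.2]
width: 0.246
gripper_force: 60.0
```

```bash
python3 st.py pics/w6.png; python3 gap.py 300,114.5,.054 319,66,.130|grep -vE "^\["
```

```text
t 13.22 box xy [ 0.9 62.2] z 46.0 Ftool [-17.2   0.6 -15.2] Mtool [-0.12 -2.69 -0.03] Ry [ 9.632e-01 -2.687e-01 -7.000e-04] Rz [-0.0013 -0.002  -1.    ]
stock end 114.55 blade back 225.91 blade tip 65.96
stock end 114.93 blade back 228.17 blade tip 67.38
250 top row 88.5 y 87.2 edges [(np.int64(85), -12), (np.int64(86), -19), (np.int64(87), -18), (np.int64(88), -24), (np.int64(89), -20), (np.int64(115), 11), (np.int64(116), 37), (np.int64(117), 19)]
275 top row 88.5 y 86.9 edges [(np.int64(84), -12), (np.int64(85), -19), (np.int64(86), -19), (np.int64(87), -21), (np.int64(88), -22), (np.int64(115), 33), (np.int64(116), 27)]
300 top row 87.5 y 87.0 edges [(np.int64(83), -12), (np.int64(84), -17), (np.int64(85), -17), (np.int64(86), -22), (np.int64(87), -23), (np.int64(88), -11), (np.int64(115), -20)]
340 top row 87.5 y 87.0 edges [(np.int64(83), -11), (np.int64(84), -17), (np.int64(85), -19), (np.int64(86), -21), (np.int64(87), -23), (np.int64(88), -10), (np.int64(114), -11), (np.int64(115), -16)]
365 top row 87.5 y 87.2 edges [(np.int64(84), -14), (np.int64(85), -16), (np.int64(86), -22), (np.int64(87), -23), (np.int64(88), -17), (np.int64(115), 38), (np.int64(116), 29)]
390 top row 88.5 y 87.2 edges [(np.int64(85), -13), (np.int64(86), -17), (np.int64(87), -21), (np.int64(88), -25), (np.int64(89), -18), (np.int64(115), 18), (np.int64(116), 40), (np.int64(117), 15)]
300,114.5,.054 84.93
319,66,.130 87.37
```

Run:
```python
from fit import *
s=arm.sense();m0=camera_model('wrist');T=s['ee_pos'];Rm=R.from_quat(s['tool_rot']).as_matrix()
def mod(e,h,d):
    m=dict(m0);r=cv2.Rodrigues(m['rvec'])[0];C=-r.T@m['tvec']+[0,0,h]
    C=C+Rm@[d,0,0];r=r@R.from_rotvec(Rm[:,1]*e).as_matrix();m['rvec']=cv2.Rodrigues(r)[0];m['tvec']=-r@C;return m
def yat(m,px,row,z): return least_squares(lambda v:wproj(m,[[*(T+Rm@[v[0],v[1],0])[:2],z]])[0]-[px,row],[.08,0]).x[0]*1000
q=[(300,115.3,.054),(319,66.5,.130),(330,86.5,.107),(275,116,.020),(275,116,.018)]
print([round(yat(m0,*k),2) for k in q])
for name,f in(('pitch',lambda v:mod(v,0,0)),('height',lambda v:mod(0,v,0))):
    v=least_squares(lambda v:yat(f(v[0]),*q[0])-yat(f(v[0]),*q[1]),[0.01],diff_step=.1).x[0]
    print(name,v,[round(yat(f(v),*k),2) for k in q])
```

```text
[np.float64(84.64), np.float64(87.29), np.float64(87.34), np.float64(87.13), np.float64(87.28)]
pitch -0.03590390857204483 [np.float64(89.68), np.float64(89.68), np.float64(90.53), np.float64(93.4), np.float64(93.63)]
height -0.01983772559331721 [np.float64(83.13), np.float64(83.13), np.float64(84.28), np.float64(85.63), np.float64(85.78)]
```

The camera model puts the top of the end at 87.3 mm and its foot at 87.1 mm, with the blade tip at 87.3 mm. That is upright and flush, so I hold it lightly for just over a second.

jog_arm(plan=[-1, -0.01, 0, 0, 0, 0, 0, -1, 0, 0, 0, 0, 0, 0, -1, 0, 0, 0, 0, 0, 0, -1, 0, 0, 0, 0, 0, 0, -1, 0, 0, 0, 0, 0, 0, -1, 0, 0, 0, 0, 0, 0, -1, 0, 0, 0, 0, 0, 0, -1, 0, 0, 0, 0, 0, 0, -1, 0, 0, 0, 0, 0, 0, -1, 0, 0, 0, 0, 0, 0])

```text
t: 14.15
ee_pos: [0.5215, 0.268, 0.046]
tool_rot: [0.796, 0.605, -0.001, 0.0]
contact_force: [-3.7, -15.3, 13.2]
width: 0.246
gripper_force: 60.0
```

jog_arm(plan=[-1, 0, 0, 0, 0, 0, 0, -1, 0, 0, 0, 0, 0, 0, -1, 0, 0, 0, 0, 0, 0, -1, 0, 0, 0, 0, 0, 0, -1, 0, 0, 0, 0, 0, 0, -1, 0, 0, 0, 0, 0, 0])

```text
t: 14.65
ee_pos: [0.5215, 0.2679, 0.046]
tool_rot: [0.796, 0.605, -0.001, 0.0]
contact_force: [-3.6, -14.7, 13.7]
width: 0.25
gripper_force: 60.0
```

```bash
python3 st.py pics/w7.png; python3 gap.py|grep -E "^(250|275|365|390)"
```

```text
t 14.65 box xy [ 0.9 62.3] z 46.0 Ftool [-15.2   0.5 -13.7] Mtool [ 0.01 -2.33 -0.07] Ry [ 9.633e-01 -2.686e-01 -5.000e-04] Rz [-0.001  -0.0018 -1.    ]
stock end 114.55 blade back 225.91 blade tip 65.96
stock end 114.53 blade back 228.16 blade tip 67.56
250 top row 88.5 y 87.2 edges [(np.int64(85), -14), (np.int64(86), -18), (np.int64(87), -20), (np.int64(88), -22), (np.int64(89), -19), (np.int64(115), 10), (np.int64(116), 38), (np.int64(117), 19)]
275 top row 87.5 y 87.2 edges [(np.int64(84), -15), (np.int64(85), -18), (np.int64(86), -18), (np.int64(87), -25), (np.int64(88), -19), (np.int64(115), 35), (np.int64(116), 27)]
365 top row 87.5 y 87.2 edges [(np.int64(84), -15), (np.int64(85), -19), (np.int64(86), -20), (np.int64(87), -23), (np.int64(88), -17), (np.int64(115), 37), (np.int64(116), 28)]
390 top row 88.5 y 87.2 edges [(np.int64(85), -16), (np.int64(86), -18), (np.int64(87), -23), (np.int64(88), -23), (np.int64(89), -17), (np.int64(115), 21), (np.int64(116), 38), (np.int64(117), 15)]
```

jog_arm(plan=[-1, -0.05, 0, 0, 0, 0, 0, -1, -0.1, 0, 0, 0, 0, 0, -1, -0.15, 0, 0, 0, 0, 0, -1, -0.2, 0, 0, 0, 0, 0, -1, -0.2, 0, 0, 0, 0, 0, -1, -0.2, 0, -0.05, 0, 0, 0, -1, -0.1, 0, -0.2, 0, 0, 0, -1, 0, 0, -0.2, 0, 0, 0, -1, 0, 0, 0, 0, 0, 0])

```text
t: 15.5
ee_pos: [0.5142, 0.2406, 0.0599]
tool_rot: [0.797, 0.605, 0.001, 0.0]
contact_force: [-0.2, 0.4, -1.6]
width: 0.247
gripper_force: 60.0
```

```bash
python3 st.py pics/w8.png
python3 - <<'E'
from fit import *
m=camera_model('wrist');s=arm.sense();T=s['ee_pos'];Rm=R.from_quat(s['tool_rot']).as_matrix()
I=cv2.imread('pics/w8.png').astype(float).mean(2)
yat=lambda px,row,z:least_squares(lambda v:wproj(m,[[*(T+Rm@[v[0],v[1],0])[:2],z]])[0]-[px,row],[.1,0]).x[0]*1000
for c in(250,275,365,390):
    d=np.diff(I[20:110,c-2:c+3].mean(1));e=[(20+i,int(d[i])) for i in np.where(abs(d)>9)[0]];print(c,e)
    neg=[k for k,v in e if v<-9];pos=[k for k,v in e if v>20]
    if neg and pos:print(yat(c,np.mean(neg)+.5,.107),yat(c,np.mean(pos)+.5,.020))
E
```

```text
t 15.5 box xy [ 1.1 34. ] z 59.9 Ftool [ 0.3 -0.3  1.6] Mtool [ 0.03 -0.17 -0.01] Ry [ 0.9631 -0.269   0.0011] Rz [ 1.3e-03  5.0e-04 -1.0e+00]
stock end 114.55 blade back 225.91 blade tip 65.96
stock end 114.53 blade back 226.06 blade tip 63.68
250 [(np.int64(63), 10), (np.int64(64), 42), (np.int64(65), 16)]
275 [(np.int64(62), 13), (np.int64(63), 44)]
365 [(np.int64(62), 16), (np.int64(63), 47)]
390 [(np.int64(63), 11), (np.int64(64), 38), (np.int64(65), 14)]
```

jog_arm(plan=[-1, 0, 0, -0.4, 0, 0, 0, -1, 0, 0, -0.7, 0, 0, 0, -1, 0, 0, -0.8, 0, 0, 0, -1, 0, 0, -0.8, 0, 0, 0, -1, 0, 0, -0.8, 0, 0, 0, -1, 0, 0, -0.6, 0, 0, 0, -1, 0, 0, -0.2, 0, 0, 0, -1, -0.5, 0, 0, 0, 0, 0, -1, -0.5, 0, 0, 0, 0, 0, -1, 0, 0, 0, 0, 0, 0])

```text
t: 16.38
ee_pos: [0.5041, 0.2091, 0.1864]
tool_rot: [0.797, 0.604, -0.002, -0.0]
contact_force: [0.4, 0.2, -1.8]
width: 0.254
gripper_force: 60.0
```

```bash
python3 st.py pics/w9.png
python3 - <<'E'
from fit import *
m=camera_model('wrist');s=arm.sense();T=s['ee_pos'];Rm=R.from_quat(s['tool_rot']).as_matrix()
for f in('w4','w9'):
    I=cv2.imread(f'pics/{f}.png').astype(int)
    for c in(260,380):print(f,c,[tuple(I[r,c-2:c+3].mean(0).astype(int)[::-2]) for r in range(14,72)])
E
python3 go.py .560 -.256 .19 -25 20
```

```text
t 16.38 box xy [-0.1  0.9] z 186.4 Ftool [0.2 0.3 1.8] Mtool [ 0.03 -0.15  0.05] Ry [ 0.963  -0.2695 -0.0026] Rz [-0.003  -0.0013 -1.    ]
stock end 114.55 blade back 225.91 blade tip 65.96
stock end 113.69 blade back 226.04 blade tip 66.01
w4 260 [(np.int64(182), np.int64(146)), (np.int64(202), np.int64(127)), (np.int64(201), np.int64(126)), (np.int64(201), np.int64(129)), (np.int64(202), np.int64(128)), (np.int64(201), np.int64(129)), (np.int64(201), np.int64(129)), (np.int64(201), np.int64(127)), (np.int64(200), np.int64(126)), (np.int64(199), np.int64(127)), (np.int64(199), np.int64(125)), (np.int64(198), np.int64(126)), (np.int64(198), np.int64(125)), (np.int64(198), np.int64(126)), (np.int64(196), np.int64(125)), (np.int64(193), np.int64(121)), (np.int64(191), np.int64(120)), (np.int64(189), np.int64(118)), (np.int64(186), np.int64(117)), (np.int64(187), np.int64(117)), (np.int64(183), np.int64(112)), (np.int64(148), np.int64(88)), (np.int64(82), np.int64(46)), (np.int64(72), np.int64(40)), (np.int64(78), np.int64(46)), (np.int64(82), np.int64(46)), (np.int64(81), np.int64(47))
[... 5835 characters left out ...]
p.int64(44)), (np.int64(83), np.int64(48)), (np.int64(79), np.int64(43)), (np.int64(81), np.int64(46)), (np.int64(111), np.int64(88)), (np.int64(137), np.int64(124)), (np.int64(136), np.int64(123)), (np.int64(136), np.int64(121)), (np.int64(135), np.int64(122)), (np.int64(135), np.int64(121)), (np.int64(135), np.int64(121)), (np.int64(135), np.int64(120)), (np.int64(133), np.int64(119)), (np.int64(134), np.int64(119)), (np.int64(132), np.int64(119)), (np.int64(134), np.int64(120)), (np.int64(134), np.int64(120)), (np.int64(134), np.int64(121))]
row [-0.698  0.354 -0.006] [-0.01  0.    0.47] F [ 0.3  1.5 -1.9] pos [0.5048 0.21   0.1866] R [ 0.9628 -0.2702 -0.0021] [-2.4e-03 -7.0e-04 -1.0e+00]
```

Run:
```python
from fit import *
import pickle
m4=pickle.load(open('wm.pkl','rb'));m=camera_model('wrist');d=np.array([-.268,-0,0])
Y=np.array([.268,.9634])
def yb(m,px,row,z):
    v=least_squares(lambda v:wproj(m,[[v[0],v[1],z]])[0]-[px,row],[.55,.35]).x;return (v-[.504,.2082])@Y*1000
for n,mm,t,b in(('before',m4,35.5,56.7),('after',m,26.8,58.2)):
    for dr in(0,):
        a,c=yb(mm,260,t+dr,.107),yb(mm,260,b+dr,.020);print(n,a,c,np.degrees(np.arctan((c-a)/87)))
```

```text
before 142.77186652176255 149.73771287801708 4.577747002151429
after 150.9390909498366 150.8901164160662 -0.03225326198009412
```

The end measures 4.6° lean before and 0.0° after, so it stands square. I return the square to its old spot.

jog_arm(plan=[-1, -0.4, 0.2, 0, 0, 0, 0.4, -1, -0.7, 0.34, 0, 0, 0, 0.46, -1, -0.7, 0.34, 0, 0, 0, 0.46, -1, -0.7, 0.34, 0, 0, 0, 0.46, -1, -0.7, 0.34, 0, 0, 0, 0.46, -1, -0.7, 0.34, 0, 0, 0, 0.46, -1, -0.7, 0.34, 0, 0, 0, 0.46, -1, -0.7, 0.34, 0, 0, 0, 0.46, -1, -0.7, 0.34, 0, 0, 0, 0.46, -1, -0.7, 0.34, 0, 0, 0, 0.46])

```text
t: 17.27
ee_pos: [0.5376, -0.0113, 0.187]
tool_rot: [0.82, 0.572, -0.0, -0.0]
contact_force: [-0.7, 0.5, -1.2]
width: 0.249
gripper_force: 60.0
```

jog_arm(plan=[-1, -0.7, 0.34, 0, 0, 0, 0.46, -1, -0.7, 0.34, 0, 0, 0, 0.46, -1, -0.7, 0.34, 0, 0, 0, 0.46, -1, -0.7, 0.34, 0, 0, 0, 0.46, -1, -0.7, 0.34, 0, 0, 0, 0.46, -1, -0.7, 0.34, 0, 0, 0, 0.46, -1, -0.7, 0.34, 0, 0, 0, 0.46, -1, -0.7, 0.34, 0, 0, 0, 0.46, -1, -0.7, 0.34, 0, 0, 0, 0.46, -1, -0.5, 0.2, 0, 0, 0, 0.4])

```text
t: 18.1
ee_pos: [0.5512, -0.2377, 0.1869]
tool_rot: [0.842, 0.539, -0.0, -0.0]
contact_force: [0.6, 0.7, -1.8]
width: 0.247
gripper_force: 60.0
```

jog_arm(plan=[-1, 0, 0, 0, 0, 0, 0, -1, 0, 0, 0, 0, 0, 0, -1, 0, 0, 0, 0, 0, 0])

```text
t: 18.35
ee_pos: [0.5512, -0.2347, 0.1873]
tool_rot: [0.842, 0.54, -0.0, -0.001]
contact_force: [-0.2, 0.6, -2.0]
width: 0.251
gripper_force: 60.0
```

```bash
python3 go.py .549 -.2541 .0281 -24.5 1
```

```text
row [-0.62   0.21   5.307] [-0.06 -0.02 -0.17] F [-0.2  0.6 -2. ] pos [ 0.5512 -0.2347  0.1873] R [ 0.9088 -0.4173 -0.001 ] [-7.e-04  8.e-04 -1.e+00]
```

jog_arm(plan=[-1, -0.3, 0.1, 0.4, 0, 0, 0, -1, -0.3, 0.1, 0.8, 0, 0, 0, -1, 0, 0, 0.8, 0, 0, 0, -1, 0, 0, 0.8, 0, 0, 0, -1, 0, 0, 0.8, 0, 0, 0, -1, 0, 0, 0.8, 0, 0, 0, -1, 0, 0, 0.4, 0, 0, 0, -1, 0, 0, 0.2, 0, 0, 0, -1, 0, 0, 0.1, 0, 0, 0, -1, 0, 0, 0, 0, 0, 0])

```text
t: 19.18
ee_pos: [0.5496, -0.254, 0.0348]
tool_rot: [0.842, 0.54, 0.0, 0.0]
contact_force: [-0.3, -0.0, -2.3]
width: 0.247
gripper_force: 60.0
```

jog_arm(plan=[-1, 0, 0, 0, 0, 0, 0, -1, 0, 0, 0.08, 0, 0, 0, -1, 0, 0, 0.06, 0, 0, 0, -1, 0, 0, 0.04, 0, 0, 0, -1, 0, 0, 0.03, 0, 0, 0, -1, 0, 0, 0, 0, 0, 0, -1, 0, 0, 0, 0, 0, 0])

```text
t: 19.77
ee_pos: [0.5494, -0.2541, 0.0284]
tool_rot: [0.842, 0.54, 0.0, -0.0]
contact_force: [-0.1, 0.2, -2.2]
width: 0.251
gripper_force: 60.0
```

jog_arm(plan=[-1, 0, 0, 0.01, 0, 0, 0, -1, 0, 0, 0.02, 0, 0, 0, -1, 0, 0, 0, 0, 0, 0, -1, 0, 0, 0, 0, 0, 0])

```text
t: 20.1
ee_pos: [0.5495, -0.2541, 0.028]
tool_rot: [0.842, 0.54, 0.0, 0.0]
contact_force: [-2.2, 0.2, 5.3]
width: 0.249
gripper_force: 60.0
```

Seated on the bench; I ease off the press, open and retreat.

jog_arm(plan=[-1, 0, 0, -0.015, 0, 0, 0, -0.3, 0, 0, 0, 0, 0, 0, 0, 0, 0, 0, 0, 0, 0, 0.6, 0, 0, 0, 0, 0, 0, 0.6, 0, 0, 0, 0, 0, 0, 0.6, 0, 0, 0, 0, 0, 0, 0.6, 0, 0, 0, 0, 0, 0, 0.6, 0, 0, 0, 0, 0, 0, 0.6, 0, 0, 0, 0, 0, 0, 0.6, 0, 0, 0, 0, 0, 0])

```text
t: 20.93
ee_pos: [0.5494, -0.254, 0.0279]
tool_rot: [0.842, 0.54, 0.0, -0.0]
contact_force: [-0.5, -0.3, -0.7]
width: 0.786
gripper_force: 0.0
```

jog_arm(plan=[0.6, 0, 0, -0.2, 0, 0, 0, 0.6, 0, 0, -0.5, 0, 0, 0, 0.6, 0, 0, -0.8, 0, 0, 0, 0.6, 0, 0, -0.8, 0, 0, 0, 0.6, 0, 0, -0.8, 0, 0, 0, 0.6, 0, 0, -0.8, 0, 0, 0, 0.6, 0, 0, -0.8, 0, 0, 0, 0.6, 0, 0, -0.8, 0, 0, 0, 0.6, 0, 0, -0.4, 0, 0, 0, 0.6, 0, 0, 0, 0, 0, 0])

```text
t: 21.77
ee_pos: [0.5502, -0.2544, 0.2083]
tool_rot: [0.842, 0.54, 0.001, 0.002]
contact_force: [0.6, -0.2, -0.1]
width: 0.798
gripper_force: 0.0
```

Run:
```python
from workcell import capture
import cv2,numpy as np
a=capture('scene')[:,:,::-1];s=capture('side')[:,:,::-1];w=capture('wrist')[:,:,::-1]
c=lambda i,x,y,w,h:cv2.resize(i[y:y+h,x:x+w],(400,300))
cv2.imwrite('pics/end.png',np.vstack([np.hstack([c(a,160,180,360,220),c(a,435,290,80,60)]),np.hstack([c(s,160,140,360,270),cv2.resize(w,(400,300))])]))
```

```text
(no output)
```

View pics/end.png

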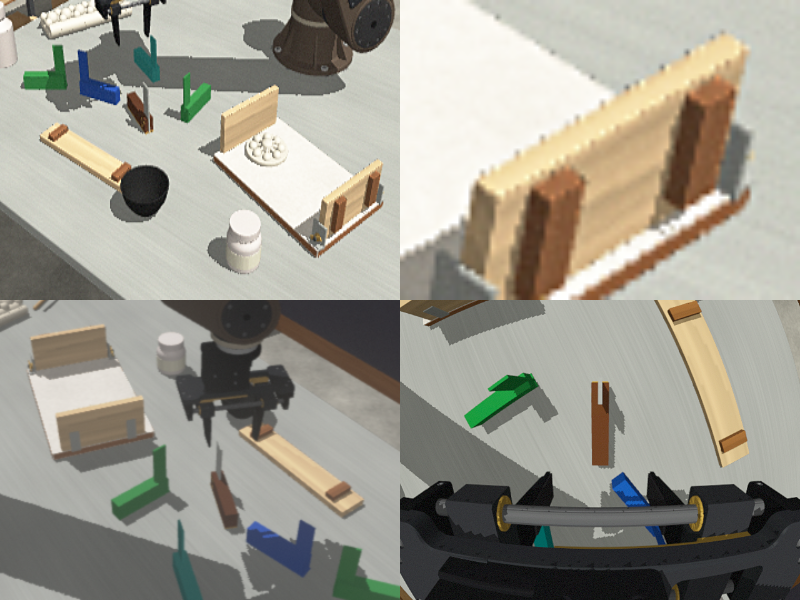

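The square stands upright on the bench (top-left panel, about 140,110). The end is upright (top-right panel), and nothing else has moved.

```bash
python3 -c "
from workcell import arm;print(arm.close_job())"
```

```text
the job is handed in; nothing more can be done
None
```

The job is handed in: the pivoting end measures upright (4.6° lean before, 0.0° after), the square stands on the bench where it started, nothing else looks moved, and the wrist read at most about 34 N in all (28 N along the push), though pin load isn't measured directly.

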